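# Fetch a heat sink from the middle stacking tray

### The arm

A 6-joint arm with a two-finger parallel gripper is mounted at the origin on the work surface. World frame = base frame: x ahead of the robot, y to its left, z up, the work surface at z = 0. Lengths are in m, angles in rad, forces in N, time in s.
With the tool pointing down it reaches from about 0.275 to 0.725 m from the base axis. Payload 15.9 kg.
Tool frame: the origin (TCP) lies at the very end of the fingers, on their centre line; the grasp point (between the pads) lies 19 mm behind it; z points along the fingers, y is the direction in which the jaws open and shut (so a half turn about z gives the same grasp; the last joint's range is limited). The gripper opens to 85 mm and grips with 20 to 120 N. Pads are 22 mm wide; open, the fingers measure 114 mm over their backs; the gripper's body (76 mm by 85 mm) begins 54 mm behind the grasp point. The pads swing forward as they close: fully open they stand 13 mm farther back than shut.
Start: joints at [-1.292, 0.213, -0.034, 1.323, 0, 1.571], TCP at [0.138, -0.481, 0.231] pointing down, gripper open.
Joint ranges: [-2.98, 2.98], [-0.74, 1.72], [-1.14, 1.35], [-2.1, 2.04], [-1.57, 1.44], [-3.14, 3.14]. Speed limits (rad/s): [1.89, 1.89, 2.39, 2.57, 3.14, 3.14].

### API

Orientations are given as a unit quaternion [w, x, y, z].
In Python, from bench import manip gives the robot as it stands.
- The arm moves only by the tool servo_tool, never from a script. Its argument "steps" is a list that holds one entry, the list of rows, each a list of 7 numbers: the shift along the tool's x, y, z in m, then the turn, a rotation vector about the tool's x, y, z in degrees, then the opening, from -1 (shut) to 1 (fully open), so that 0 is half open. A call has 1 to 20 rows; each row shifts and turns the commanded pose from where the row before left it, along the tool's axes as they then stand; what a row does not reach is not made up. A row lasts 1/10 s, in which the tool goes at most 50 mm and 8.59 degrees, less where a joint would pass 70% of its speed; a pose out of reach is approached as far as the arm can. A call with a gripper value outside its range is refused whole. The fingers move at their own pace and stop on an object; "grip_force" is the grip in N (left out, the last holds). Time passes only in rows, so rows that do not move let the fingers close. It gives the time, the measured TCP pose, the force and the opening at its end, in the units of the state.
- manip.get_state(): the state, without advancing time (a new reading comes with each control period).
- manip.grab_frame(name): name is "side" or "top" or "wrist"; returns a dict with "frame" (400x640x3 uint8, red, green, blue), "fx", "fy", "cx", "cy" (pixels), "eye" and "orientation" of the camera in the world; the wrist camera has in their place "tool_from_camera" (4x4, takes a point from camera to tool coordinates, whose origin is the TCP and whose axes are the flange's). Camera axes: x right, y up, looking along -z (the intrinsics and any distortion apply to the point x, -y, -z); pixel columns grow to the right and rows downward; lengths in m; the calibration is good to about 2 mm. The wrist camera is an equidistant fisheye: a pixel r from the principal point sees the ray r / f radians off the axis. A picture is of the moment at which its call begins: read the wrist's pose just before it. There is no depth.
- manip.sign_off(): hands the job in, once; it reports no verdict.
The state is a dict: "time": time; "joint_pos": joint angles; "joint_velocities": joint speeds; "joint_efforts": joint torques, N m; "tool_pos": TCP position; "eef_rot": TCP orientation; "wrist_force": force on the tool from outside, world axes, zero at the start; "wrist_torque": the same for the moment, N m; "width": opening from 0.0 (shut) to 1.0 (fully open).
Only numpy, scipy, OpenCV 4.12 (cv2) and the standard library are available. Lean on these libraries where they do the work, as an engineer would, in place of code of your own. Each camera call takes 0.05 s, during which the arm holds its last target.

### The job

Lift the top tray off the stack by its central spine and set it down on a free patch of the bench, then take the finned metal heat sink out of the middle tray and put it in the steel dish. Then put the top tray back squarely seated on the stack, set down rather than dropped, with everything else still in its own tray, the rest of the stack left standing where it was, and the other things on the bench left alone.

Things in the scene. Friction and masses are not known exactly. Their poses are not given: they have to be found in the camera images.
- tray_top: top one of three like grey plastic open stacking trays, 200 (x) x 150 (y) x 50 high, 5 mm walls; origin at the centre of the underside, z up; inner floor 9 above it. A spine 12 thick, top 42 above the underside, runs its length along x at y = 0, leaving two troughs 64 wide; beside the middle 80 mm of the spine they are empty. Same either way round. 0.35 to 0.6 kg with contents
- tray_top_grip (a point): middle of the top edge of the top tray's spine, 42 mm above that tray's underside: the place to grip, across y; the spine is 33 mm deep from here to the tray's floor
- tray_mid: middle tray, same outside form and frame as the top tray (spine included); a 4 mm cross wall at x = 0, as high as the spine, also divides it, making four compartments of 93 (x) x 64 (y) mm centred at x = +-49, y = +-38 mm, one part lying in each
- tray_bottom: bottom tray, same form and frame as the top one, empty, loose on the bench. Stacking: under each tray a foot 6 mm deep, inset 9 mm all round, drops inside the rim of the tray below with 4 mm play on every side; stacked trays' origins are 44 mm apart in height, their x axes in line
- heatsink: bare aluminium heat sink, a block 28 (its x) x 20 (its y) x 24 high with upright fins on a base, 40 g; origin at the centre of its underside, z up; lies near the middle of one of the middle tray's compartments, its y axis within about 0.3 rad of that tray's x axis
- dish: low open rectangular sheet-steel dish, 120 (its x) x 100 (its y) x 22 high, 3 mm walls and floor, loose; origin at the centre of its underside. It stands on the other side of the bench from the stack; about 300 mm of bare bench lies between them, at x 0.42 to 0.64 m
- knob_part: black round control knob, 28 diameter x 18 high, in the middle tray; origin at the centre of its underside
- relay: small black relay block 28 x 12 x 16 high, in the middle tray; origin at the centre of its underside
- toroid: copper ring coil, 30 outside, 14 inside, 11 high, lying flat in the middle tray; origin at the centre of its underside
- transformer: small block transformer about 34 x 34 x 26 high, loose in the top tray; origin at the centre of its underside
- capacitor: black round capacitor 30 diameter x 26 high, standing loose in the top tray; origin at the centre of its underside
- spool: spool of solder, 52 diameter x 42 high, standing on the bench; not to be moved
- meter: flat test meter 75 x 150 x 42 high lying on the bench; not to be moved
- flux: white bottle, 44 diameter x 110 high, standing on the bench; not to be moved
- driver: screwdriver lying on the bench; not to be moved
Things that resemble listed ones, but are neither listed nor needed, are in the scene too. Leave any purple look-alike of the transformer alone. What is shaped like the capacitor but purple is not meant.

How it is judged:
On the way, in this order (a step that is already met when the one before it is completed fails the run):
1. the top tray stands level on the bench, let go, off the stack (height (world z) of tray_top below 0.012 m and angle between tray_top's own z axis and vertical below 0.06 rad and horizontal distance between tray_top and tray_mid above 0.14 m and contact force between the fingers and tray_top below 0.1 N and linear speed of tray_top below 0.02 m/s), for 0.2 s.
2. the heat sink lies in the dish, let go (x of heatsink in the frame of dish between -0.056 and 0.056 m and y of heatsink in the frame of dish between -0.046 and 0.046 m and z of heatsink in the frame of dish between -0.002 and 0.022 m and contact force between the fingers and heatsink below 0.1 N and linear speed of heatsink below 0.02 m/s), for 0.2 s.
At the end, for the whole second after the job is handed in: Heat sink at rest in the dish. Top tray nested level on the middle one, and that on the bottom one (each within 10 mm, 0.08 rad, seated 40 to 47 mm up), at rest; bottom tray within 30 mm of its start; knob, relay, ring coil still in the middle tray, transformer, capacitor in the top one (all of step 2 and horizontal distance between tray_top and tray_mid below 0.01 m and z of tray_top in the frame of tray_mid between 0.04 and 0.047 m and angle between the x axis of tray_top and the x axis of tray_mid, either way round below 0.08 rad and angle between each of tray_top, tray_mid's own z axis and vertical below 0.03 rad and horizontal distance between tray_mid and tray_bottom below 0.01 m and z of tray_mid in the frame of tray_bottom between 0.04 and 0.047 m and angle between the x axis of tray_mid and the x axis of tray_bottom, either way round below 0.08 rad and x of knob_part in the frame of tray_mid between -0.097 and 0.097 m and y of knob_part in the frame of tray_mid between -0.072 and 0.072 m and z of knob_part in the frame of tray_mid between 0 and 0.05 m and x of relay in the frame of tray_mid between -0.097 and 0.097 m and y of relay in the frame of tray_mid between -0.072 and 0.072 m and z of relay in the frame of tray_mid between 0 and 0.05 m and x of toroid in the frame of tray_mid between -0.097 and 0.097 m and y of toroid in the frame of tray_mid between -0.072 and 0.072 m and z of toroid in the frame of tray_mid between 0 and 0.05 m and x of transformer in the frame of tray_top between -0.097 and 0.097 m and y of transformer in the frame of tray_top between -0.072 and 0.072 m and z of transformer in the frame of tray_top between 0 and 0.05 m and x of capacitor in the frame of tray_top between -0.097 and 0.097 m and y of capacitor in the frame of tray_top between -0.072 and 0.072 m and z of capacitor in the frame of tray_top between 0 and 0.05 m and height (world z) of tray_bottom below 0.006 m and distance of tray_bottom from where it was at the start of the episode below 0.03 m and linear speed of each of tray_top, tray_mid below 0.02 m/s); the robot touches nothing.
It fails at once if the top tray is dropped (falls freely faster than 0.6 m/s) (linear speed of tray_top above 0.6 m/s and contact force between the fingers and tray_top below 0.5 N).
It fails at once if the spool is knocked away (moved over 40 mm) (distance of spool from where it was at the start of the episode above 0.04 m).
It fails at once if the meter is knocked away (moved over 40 mm) (distance of meter from where it was at the start of the episode above 0.04 m).
It fails at once if the bottle is knocked away (moved over 40 mm) (distance of flux from where it was at the start of the episode above 0.04 m).
It fails at once if the screwdriver is knocked away (moved over 40 mm) (distance of driver from where it was at the start of the episode above 0.04 m).
It also fails if it takes over 67 s, if anything falls off the work surface, if the arm or the gripper's body presses on something with over 40 N, if the wrist force passes 120 N, or if a joint passes its speed limit or range.

## Working session

There is one attempt and no reset: what is moved stays moved. The work goes in short steps, Python scripts to look and compute and a tool call to move; the robot and the scene stay as the last step left them, time stands still between calls to the robot, and variables do not carry over. Pictures are saved under pics/ and viewed, and the job is handed in when it is done.

Besides the shell and the picture viewer there is one more tool, called after "Request:" as name(argument=value, ...), one argument or row to a line, values as JSON. servo_tool: Moves the arm, as the interface text tells. Its arguments: {"type":"object","properties":{"steps":{"type":"array","items":{"type":"array","items":{"type":"array","items":{"type":"number"}}}},"grip_force":{"type":"number"}},"required":["steps"]}

```bash
ls; mkdir -p pics
python3 - <<'E'
from bench import manip
import cv2
print(manip.get_state())
for n in ["side","top","wrist"]:
    f=manip.grab_frame(n); cv2.imwrite(f"pics/{n}0.png",f["frame"][:,:,::-1])
    print(n,{k:(v.tolist() if hasattr(v,'tolist') else v) for k,v in f.items() if k!="frame"})
E
```

```text
pics
{'time': 0.0, 'joint_pos': array([-1.29197700e+00,  2.13364026e-01, -3.50446572e-02,  1.32350880e+00,
        3.34179525e-05,  1.57077208e+00]), 'joint_velocities': array([ 4.34813060e-05,  1.45051618e-03, -1.86189486e-03, -4.14850961e-04,
        3.60073222e-04, -4.59983254e-04]), 'joint_efforts': array([-5.70375087e-04, -6.86163282e+01,  4.87115836e+01,  1.77472463e-02,
        1.08270062e-04, -8.32479600e-06]), 'tool_pos': array([ 0.13752733, -0.48036211,  0.23081796]), 'eef_rot': array([-5.57459836e-04,  9.90296362e-01,  1.38970500e-01, -6.13431680e-05]), 'wrist_force': array([ 0.30833729, -0.55662853,  0.40975231]), 'wrist_torque': array([0.0202836 , 0.02442383, 0.06609897]), 'width': 1.000778712034158}
side {'fx': 377.0531029315975, 'fy': 377.0531029315975, 'cx': 323.6223190272996, 'cy': 203.50978637892857, 'eye': [0.48090273348854534, 0.6583398361655719, 0.5308813296470247], 'orientation': [-0.05436879034129423, -0.02829676115614255, 0.4825141853575571, 0.8737410307829372]}
top {'fx': 422.58414492433764, 'fy': 422.58414492433764, 'cx': 321.88336467554996, 'cy': 198.04838175541067, 'eye': [0.4610271362656712, -0.030543862993078805, 1.2301150465340769], 'orientation': [0.7111298856371885, 0.04079369245184184, -0.01915042704276515, -0.7016148669703797]}
wrist {'fx': 309.70691628693146, 'fy': 309.70691628693146, 'cx': 318.582554344104, 'cy': 200.63747359404684, 'tool_from_camera': [[0.0008073139103742316, 0.9522534967184709, 0.3053074290476644, 0.07803521143081081], [0.9999996087693569, -0.0006583892187530491, -0.0005907493287394962, -0.0006254238184607575], [-0.00036153199428608245, 0.30530778652219326, -0.9522536556944977, -0.14195250601163484], [0.0, 0.0, 0.0, 1.0]]}
```

View pics/top0.png

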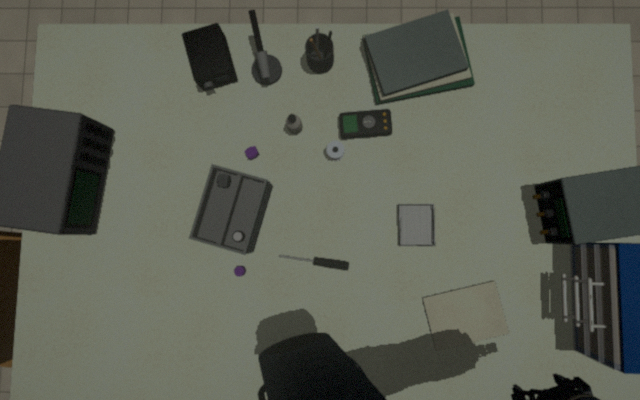

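View pics/side0.png

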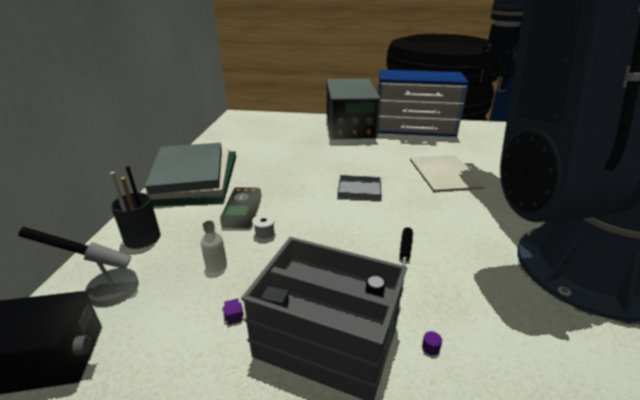

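View pics/wrist0.png

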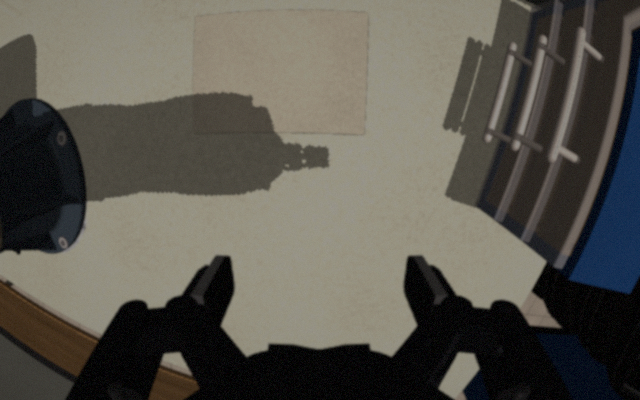

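```bash
cat > h.py <<'E'
from bench import manip
import cv2, numpy as np
from scipy.spatial.transform import Rotation as R
def q(w): return R.from_quat([w[1],w[2],w[3],w[0]])
def ray(f,u,v):
    a=np.array([(u-f["cx"])/f["fx"],-(v-f["cy"])/f["fy"],-1.]); return q(f["orientation"]).apply(a)
def cast(f,u,v,z):
    d=ray(f,u,v); e=np.array(f["eye"]); return e+d*(z-e[2])/d[2]
def proj(f,p):
    c=q(f["orientation"]).inv().apply(np.array(p)-f["eye"]); return np.array([f["cx"]+f["fx"]*c[0]/-c[2], f["cy"]-f["fy"]*c[1]/-c[2]])
def wr():
    s=manip.get_state(); f=manip.grab_frame("wrist"); T=np.eye(4); T[:3,:3]=q(s["eef_rot"]).as_matrix(); T[:3,3]=s["tool_pos"]
    f["T"]=T@np.array(f["tool_from_camera"]); f["s"]=s; return f
def wcast(f,u,v,z):
    dx,dy=(u-f["cx"]),(v-f["cy"]); r=np.hypot(dx,dy); th=r/f["fx"]
    k=np.sin(th)/max(r,1e-9); d=f["T"][:3,:3]@np.array([dx*k,-dy*k,-np.cos(th)]); e=f["T"][:3,3]
    return e+d*(z-e[2])/d[2]
def wproj(f,p):
    c=f["T"][:3,:3].T@(np.array(p)-f["T"][:3,3]); a=np.array([c[0],-c[1]]); n=np.hypot(*a); th=np.arctan2(n,-c[2])
    return np.array([f["cx"],f["cy"]])+a/n*th*f["fx"]
def bright(im,g=2.2): return np.clip(255*(im/255.)**(1/g),0,255).astype(np.uint8)
def save(name,im,box=None,k=1,g=1.8):
    if box: im=im[box[1]:box[3],box[0]:box[2]]
    im=bright(im,g); im=cv2.resize(im,None,fx=k,fy=k,interpolation=cv2.INTER_CUBIC); cv2.imwrite("pics/"+name,np.ascontiguousarray(im[:,:,::-1]))
E
python3 - <<'E'
from h import *
f=manip.grab_frame("top"); save("top1.png",f["frame"],(170,80,450,290),2.8)
s=manip.grab_frame("side"); save("side1.png",s["frame"],(200,220,460,400),3)
for c in [(213,165),(272,181),(256,253),(190,240)]: print(cast(f,*c,.138).round(3))
for c in [(398,204),(434,204),(434,246),(398,246)]: print(cast(f,*c,.022).round(3))
E
```

```text
[0.637 0.292 0.138]
[0.597 0.135 0.138]
[0.409 0.171 0.138]
[0.44  0.345 0.138]
[ 0.549 -0.21   0.022]
[ 0.55  -0.312  0.022]
[ 0.432 -0.311  0.022]
[ 0.43  -0.21   0.022]
```

View pics/top1.png

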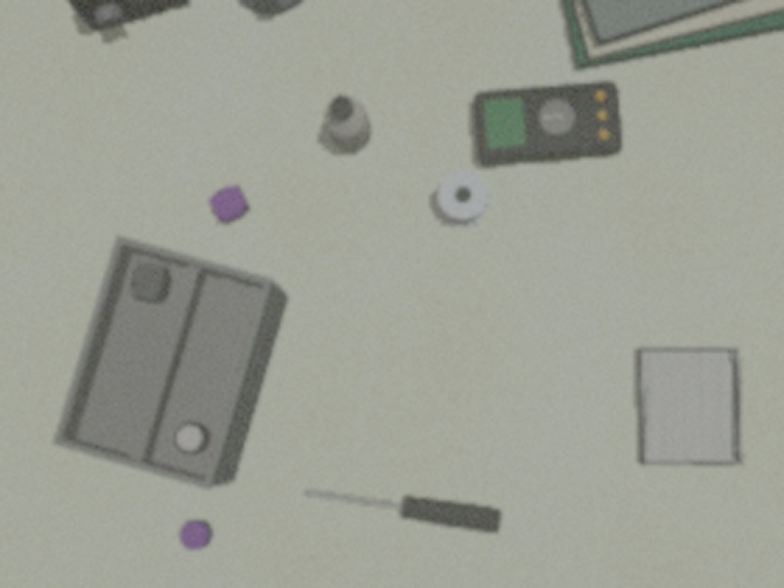

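View pics/side1.png

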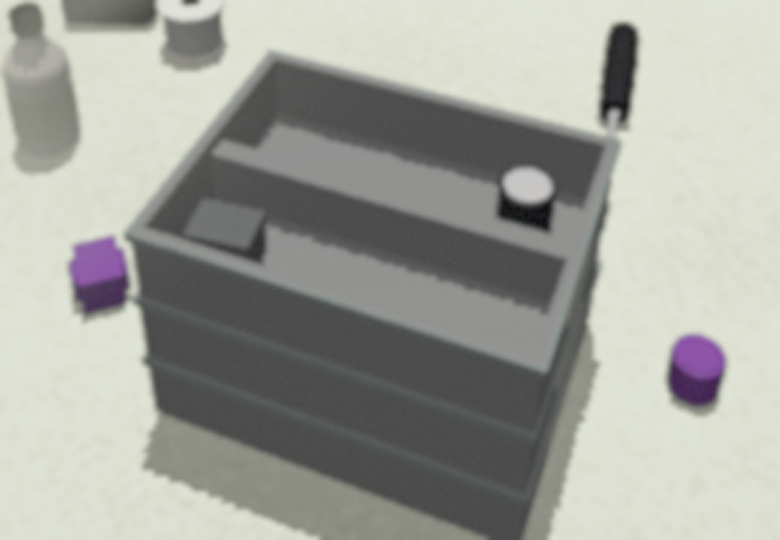

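```bash
cat >> h.py <<'E'
def togo(x,y,z,yaw=None):
    "yaw turn to do first (deg about tool z), then shift along tool axes after that turn"
    s=manip.get_state(); M=q(s["eef_rot"]).as_matrix(); y0=np.arctan2(M[1,0],M[0,0]); yaw=y0 if yaw is None else yaw
    a=yaw-y0; d=np.array([x,y,z])-s["tool_pos"]; c,n=np.cos(yaw),np.sin(yaw)
    print("turn",round(-np.degrees(a),2),"tool shift",np.round([d[0]*c+d[1]*n, d[0]*n-d[1]*c, -d[2]],4),"yaw0",round(y0,4),"pos",s["tool_pos"].round(4),"tilt",M[:2,2].round(4),"t",round(s["time"],2))
E
python3 - <<'E'
from h import *
f=manip.grab_frame("top"); g=f["frame"]
P=[cast(f,170+u/2.8,80+v/2.8,.138) for u,v in [(119,238),(272,282),(212,487),(56,441)]]
P=np.array(P);print(P.round(3)); c=P.mean(0); a=P[0]+P[1]-P[2]-P[3]; print("c",c,"yaw",np.arctan2(a[1],a[0]),np.linalg.norm(a)/2, np.linalg.norm(P[0]-P[1]),np.linalg.norm(P[2]-P[3]))
for n,u,v,z in [("spool",462,198,.042),("spool rim r",487,198,.042),("meterBL",476,165,.042),("meterBR",620,152,.042),("drvtip",305,491,.005),("drvend",500,522,.01),("purplesq",229,204,.025),("purpcyl",195,534,.025)]: print(n,cast(f,170+u/2.8,80+v/2.8,z).round(3))
togo(c[0],c[1],.3,np.arctan2(a[1],a[0]))
E
```

```text
[[0.637 0.293 0.138]
 [0.597 0.147 0.138]
 [0.407 0.198 0.138]
 [0.447 0.345 0.138]]
c [0.52201841 0.24586402 0.138     ] yaw -0.26247826551204484 0.19760154541905947 0.15098945915467954 0.15223843254417124
spool [ 0.698 -0.029  0.042]
spool rim r [ 0.698 -0.054  0.042]
meterBL [ 0.732 -0.043  0.042]
meterBR [ 0.746 -0.189  0.042]
drvtip [0.397 0.129 0.005]
drvend [ 0.37  -0.071  0.01 ]
purplesq [0.692 0.213 0.025]
purpcyl [0.353 0.238 0.025]
turn 31.02 tool shift [ 0.1828 -0.8013 -0.0689] yaw0 0.2789 pos [ 0.1376 -0.4806  0.2311] tilt [-0.0001  0.0004] t 0.3
```

Request:
servo_tool(
  steps=[
    [[0, 0, -0.017, 0, 0, 7.75, 1], [0, 0, -0.017, 0, 0, 7.75, 1], [0, 0, -0.017, 0, 0, 7.75, 1], [0, 0, -0.018, 0, 0, 7.75, 1], [0.012, -0.045, 0, 0, 0, 0, 1], [0.012, -0.045, 0, 0, 0, 0, 1], [0.012, -0.045, 0, 0, 0, 0, 1], [0.012, -0.045, 0, 0, 0, 0, 1], [0.012, -0.045, 0, 0, 0, 0, 1], [0.012, -0.045, 0, 0, 0, 0, 1], [0.012, -0.045, 0, 0, 0, 0, 1], [0.012, -0.045, 0, 0, 0, 0, 1], [0.012, -0.045, 0, 0, 0, 0, 1], [0.012, -0.045, 0, 0, 0, 0, 1], [0.012, -0.045, 0, 0, 0, 0, 1], [0.012, -0.045, 0, 0, 0, 0, 1], [0.012, -0.045, 0, 0, 0, 0, 1], [0.012, -0.045, 0, 0, 0, 0, 1], [0.012, -0.045, 0, 0, 0, 0, 1], [0, -0.045, 0, 0, 0, 0, 1]],
  ],
)

```text
time: 2.3
tool_pos: [0.4512, 0.0133, 0.3176]
eef_rot: [-0.07, 0.997, -0.034, 0.001]
wrist_force: [1.4, -0.0, 0.1]
width: 1.003
```

Run:
```python
from h import *
togo(.522,.246,.3,-.262)
```

```text
turn 11.14 tool shift [ 0.0081 -0.2431  0.0176] yaw0 -0.0675 pos [0.4512 0.0133 0.3176] tilt [0.0066 0.1389] t 2.3
```

```bash
cat >> h.py <<'E'
def togo(x,y,z,yaw=None):
    s=manip.get_state(); M=q(s["eef_rot"]).as_matrix(); y0=np.arctan2(M[1,0],M[0,0]); yaw=y0 if yaw is None else yaw
    c,n=np.cos(yaw),np.sin(yaw); W=np.array([[c,n,0],[n,-c,0],[0,0,-1.]])
    rv=np.degrees(R.from_matrix(M.T@W).as_rotvec()); d=np.array([x,y,z])-s["tool_pos"]
    print("turn",rv.round(2),"then shift",(W.T@d).round(4),"| yaw0",round(y0,4),"pos",s["tool_pos"].round(4),"tilt",M[:2,2].round(4),"t",round(s["time"],2),"F",s["wrist_force"].round(1),"w",round(s["width"],3))
E
python3 - <<'E'
from h import *
togo(.522,.246,.3,-.262)
print(manip.get_state()["joint_pos"])
E
```

```text
turn [-7.95  0.94 11.11] then shift [ 0.0081 -0.2431  0.0176] | yaw0 -0.0675 pos [0.4512 0.0133 0.3176] tilt [0.0066 0.1389] t 2.3 F [ 1.4 -0.   0.1] w 1.003
[-0.06791809  0.11214982  0.05405097  1.5155933   0.13943758  3.14120691]
```

Request:
servo_tool(
  steps=[
    [[0, 0, 0, -7.95, 0.5, -1, 1], [0, 0, 0, 0, 0, -8.5, 1], [0, 0, 0, 0, 0, -8.5, 1], [0, 0, 0, 0, 0, -8.5, 1], [0, 0, 0, 0, 0, -8.5, 1], [0, 0, 0, 0, 0, -8.5, 1], [0, 0, 0, 0, 0, -8.5, 1], [0, 0, 0, 0, 0, -8.5, 1], [0, 0, 0, 0, 0, -8.5, 1], [0, 0, 0, 0, 0, -8.5, 1], [0, 0, 0, 0, 0, -8.5, 1], [0, 0, 0, 0, 0, -8.5, 1], [0, 0, 0, 0, 0, -8.5, 1], [0, 0, 0, 0, 0, -8.5, 1], [0, 0, 0, 0, 0, -8.5, 1], [0, 0, 0, 0, 0, -8.5, 1], [0, 0, 0, 0, 0, -8.5, 1], [0, 0, 0, 0, 0, -8.5, 1], [0, 0, 0, 0, 0, -8.5, 1], [0, 0, 0, 0, 0, -8.5, 1]],
  ],
)

```text
time: 4.3
tool_pos: [0.4497, -0.0072, 0.3179]
eef_rot: [0.003, 0.171, 0.985, 0.009]
wrist_force: [-0.3, 1.2, -0.5]
width: 1.001
```

Run:
```python
from h import *
togo(.522,.246,.3,-.262+np.pi)
print(manip.get_state()["joint_pos"])
```

```text
turn [ 1.01  0.17 -4.69] then shift [-0.0043  0.2633  0.0179] | yaw0 2.7978 pos [ 0.4497 -0.0072  0.3179] tilt [0.0081 0.016 ] t 4.3 F [-0.3  1.2 -0.5] w 1.001
[-0.0274691   0.103823    0.05306591  1.51241061  0.0162204   0.31637936]
```

Request:
servo_tool(
  steps=[
    [[0, 0, 0, 1.0, 0.17, -4.7, 1], [0, 0.033, 0.002, 0, 0, 0, 1], [0, 0.033, 0.002, 0, 0, 0, 1], [0, 0.033, 0.002, 0, 0, 0, 1], [0, 0.033, 0.002, 0, 0, 0, 1], [0, 0.033, 0.002, 0, 0, 0, 1], [0, 0.033, 0.002, 0, 0, 0, 1], [0, 0.033, 0.002, 0, 0, 0, 1], [-0.004, 0.032, 0.002, 0, 0, 0, 1], [0, 0, 0, 0, 0, 0, 1], [0, 0, 0, 0, 0, 0, 1]],
  ],
)

```text
time: 5.4
tool_pos: [0.5227, 0.2459, 0.3013]
eef_rot: [-0.0, 0.133, 0.991, -0.0]
wrist_force: [-0.5, -1.0, 0.1]
width: 0.998
```

Run:
```python
from h import *
togo(.522,.246,.3,-.262+np.pi)
f=wr(); save("w1.png",f["frame"],None,1.25)
np.save("w1.npy",f["frame"]); import pickle; pickle.dump(f,open("w1.pkl","wb"))
```

```text
turn [-0.04 -0.04 -0.24] then shift [ 0.0007 -0.0001  0.0013] | yaw0 2.8754 pos [0.5227 0.2459 0.3013] tilt [-0.0009 -0.0005] t 5.4 F [-0.5 -1.   0.1] w 0.998
```

View pics/w1.png

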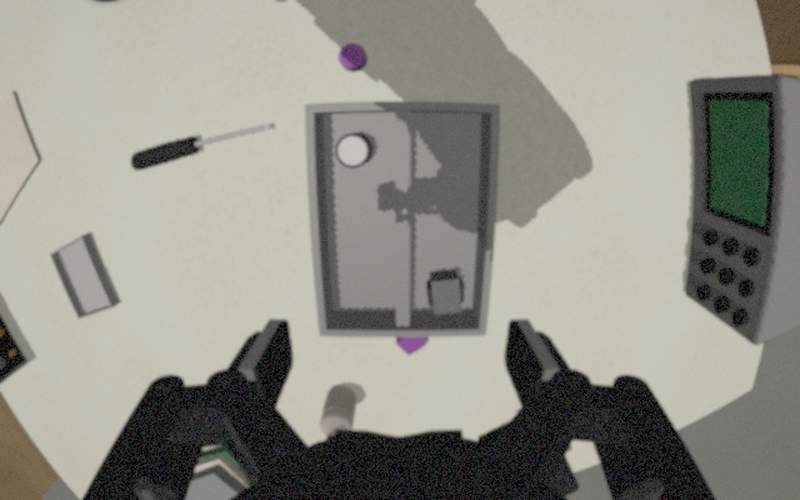

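Run:
```python
from h import *
import pickle; f=pickle.load(open("w1.pkl","rb"))
save("w1c.png",f["frame"],(230,70,410,280),2.8,2.2)
P=np.array([wcast(f,u/1.25,v/1.25,.138) for u,v in [(306,104),(499,105),(487,333),(321,335)]])
print(P.round(4)); c=P.mean(0); a=P[2]+P[3]-P[0]-P[1]; print(c,np.arctan2(a[1],a[0]),[np.linalg.norm(P[i]-P[i-1]).round(4) for i in range(4)])
```

```text
[[0.4054 0.203  0.138 ]
 [0.4456 0.3496 0.138 ]
 [0.6395 0.2992 0.138 ]
 [0.6012 0.1513 0.138 ]]
[0.5229089  0.25078815 0.138     ] -0.2560531535017207 [np.float64(0.2025), np.float64(0.152), np.float64(0.2003), np.float64(0.1528)]
```

View pics/w1c.png

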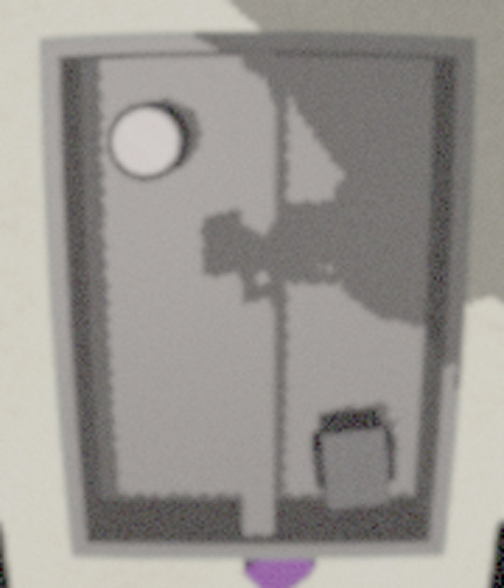

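Run:
```python
from h import *
import pickle; f=pickle.load(open("w1.pkl","rb"))
for u,v in [(243,515),(275,515),(259,515),(276,300),(276,80)]: print(wcast(f,230+u/2.8,70+v/2.8,.13).round(4))
t=-.256
p=np.array([wcast(f,230+259/2.8,70+515/2.8,.13)]) - [.5229,.2508,.13]
print(p@[-np.sin(t),np.cos(t),0], p@[np.cos(t),np.sin(t),0])
for u,v in [(276,515),(276,300),(276,80)]:
  d=wcast(f,230+u/2.8,70+v/2.8,.13)-[.5229,.2508,.13]; print(d@[-np.sin(t),np.cos(t),0])
# cross check side view
s=manip.grab_frame("side"); im=s["frame"].copy()
R_=np.array([[np.cos(t),-np.sin(t)],[np.sin(t),np.cos(t)]])
for a,b in [(100,75),(100,-75),(-100,75),(-100,-75)]:
  w=R_@[a/1e3,b/1e3]+[.5229,.2508]; u=proj(s,[*w,.138]); print(u.round(1)); cv2.circle(im,tuple(int(x) for x in u.round()),1,(255,0,0),-1)
for a in (-90,0,90):
  w=R_@[a/1e3,0]+[.5229,.2508]; u=proj(s,[*w,.130]); cv2.circle(im,tuple(int(x) for x in u.round()),1,(0,255,0),-1)
save("s2.png",im,(220,220,440,400),3)
```

```text
[0.6046 0.2218 0.13  ]
[0.6081 0.2344 0.13  ]
[0.6064 0.2281 0.13  ]
[0.5218 0.2573 0.13  ]
[0.4436 0.278  0.13  ]
[-0.00081272] [0.08647672]
0.006091630749433981
0.005959842989877025
0.0062664626369207084
[242.5 297.3]
[289.7 236.9]
[382.  342.1]
[406.  266.2]
```

View pics/s2.png

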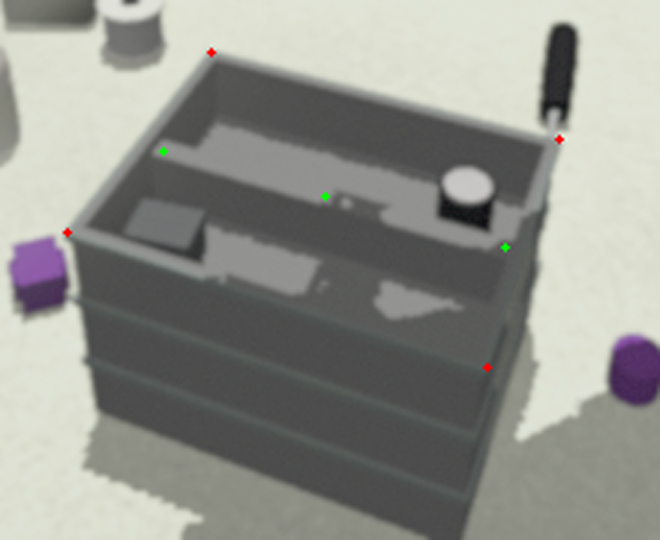

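Run:
```python
from h import *
togo(.523,.2506,.102,-.256+np.pi)
```

```text
turn [-0.01  0.   -0.63] then shift [0.0009 0.0054 0.2001] | yaw0 2.8745 pos [0.5225 0.2452 0.3021] tilt [ 0.     -0.0001] t 5.5 F [-0.2 -0.3  1.3] w 0.999
```

Request:
servo_tool(
  grip_force=100,
  steps=[
    [[0, 0, 0, 0, 0, -0.6, 1], [0.001, 0.0054, 0, 0, 0, 0, 1], [0, 0, 0.03, 0, 0, 0, 1], [0, 0, 0.03, 0, 0, 0, 1], [0, 0, 0.03, 0, 0, 0, 1], [0, 0, 0.03, 0, 0, 0, 1], [0, 0, 0.02, 0, 0, 0, 1], [0, 0, 0.02, 0, 0, 0, 1], [0, 0, 0.01, 0, 0, 0, 1], [0, 0, 0.01, 0, 0, 0, 1], [0, 0, 0.01, 0, 0, 0, 1], [0, 0, 0.01, 0, 0, 0, 1], [0, 0, 0, 0, 0, 0, 1], [0, 0, 0, 0, 0, 0, 1]],
  ],
)

```text
time: 6.9
tool_pos: [0.5228, 0.2516, 0.1022]
eef_rot: [0.0, 0.127, 0.992, -0.0]
wrist_force: [-0.5, -0.0, -0.3]
width: 1.003
```

Run:
```python
from h import *
togo(.523,.2506,.102,-.256+np.pi)
s=manip.grab_frame("side"); save("s3.png",s["frame"],(220,200,440,400),3)
```

```text
turn [-0.    0.01  0.05] then shift [-0.0005 -0.0009  0.0002] | yaw0 2.8864 pos [0.5228 0.2516 0.1022] tilt [ 0.0002 -0.    ] t 6.9 F [-0.5 -0.  -0.3] w 1.003
```

View pics/s3.png

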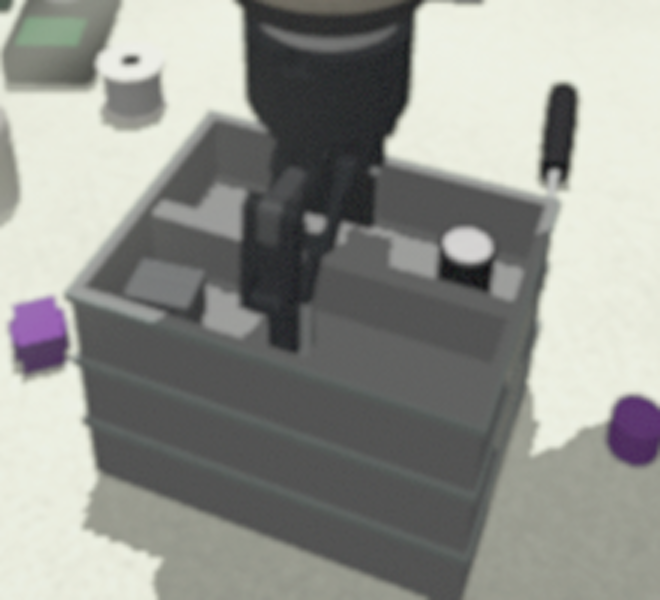

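The fingers stand astride the spine, inside the troughs and clear of the parts. Now I close.

Request:
servo_tool(
  grip_force=100,
  steps=[
    [[0, 0, 0, 0, 0, 0, -0.3], [0, 0, 0, 0, 0, 0, -0.6], [0, 0, 0, 0, 0, 0, -1], [0, 0, 0, 0, 0, 0, -1], [0, 0, 0, 0, 0, 0, -1], [0, 0, 0, 0, 0, 0, -1], [0, 0, 0, 0, 0, 0, -1], [0, 0, 0, 0, 0, 0, -1]],
  ],
)

```text
time: 7.75
tool_pos: [0.5228, 0.2515, 0.1023]
eef_rot: [0.0, 0.127, 0.992, -0.0]
wrist_force: [-2.1, -3.1, 6.9]
width: 0.121
```

Run:
```python
from h import *
togo(.523,.2506,.202,-.256+np.pi)
```

```text
turn [-0.    0.03  0.04] then shift [-0.0004 -0.0008 -0.0997] | yaw0 2.8863 pos [0.5228 0.2515 0.1023] tilt [ 0.0005 -0.0002] t 7.75 F [-2.1 -3.1  6.9] w 0.121
```

Request:
servo_tool(
  steps=[
    [[0, 0, -0.003, 0, 0, 0, -1], [0, 0, -0.005, 0, 0, 0, -1], [0, 0, -0.006, 0, 0, 0, -1], [0, 0, -0.008, 0, 0, 0, -1], [0, 0, -0.01, 0, 0, 0, -1], [0, 0, -0.012, 0, 0, 0, -1], [0, 0, -0.012, 0, 0, 0, -1], [0, 0, -0.012, 0, 0, 0, -1], [0, 0, -0.008, 0, 0, 0, -1], [0, 0, 0, 0, 0, 0, -1], [0, 0, 0, 0, 0, 0, -1]],
  ],
)

```text
time: 8.85
tool_pos: [0.5227, 0.2516, 0.1778]
eef_rot: [0.0, 0.127, 0.992, -0.0]
wrist_force: [-0.1, 0.4, -5.9]
width: 0.122
```

Run:
```python
from h import *
togo(.535,-.03,.178,-.256+np.pi)
print(manip.get_state()["wrist_torque"])
s=manip.grab_frame("side"); save("s4.png",s["frame"],(200,150,460,400),2.4)
```

```text
turn [-0.01  0.01  0.05] then shift [-8.320e-02 -2.693e-01 -2.000e-04] | yaw0 2.8865 pos [0.5227 0.2516 0.1778] tilt [ 0.0001 -0.0001] t 8.85 F [-0.1  0.4 -5.9] w 0.122
[-0.00865378  0.03207735 -0.05120664]
```

View pics/s4.png

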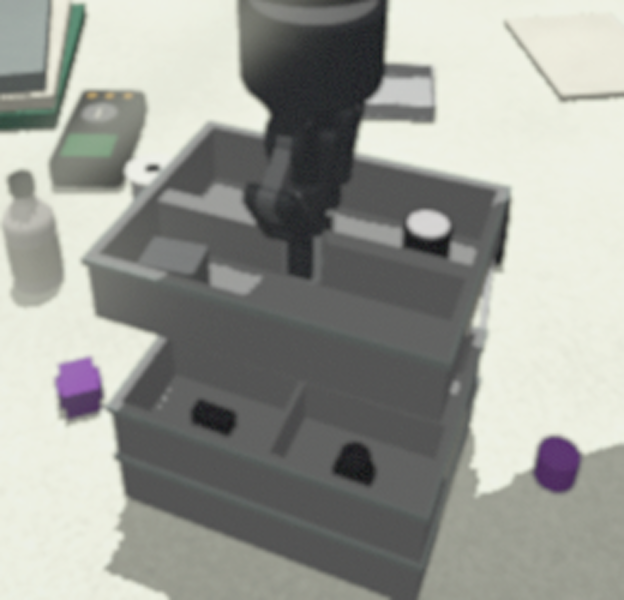

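Request:
servo_tool(
  steps=[
    [[-0.002, -0.006, 0, 0, 0, 0, -1], [-0.004, -0.012, 0, 0, 0, 0, -1], [-0.0055, -0.018, 0, 0, 0, 0, -1], [-0.007, -0.022, 0, 0, 0, 0, -1], [-0.007, -0.022, 0, 0, 0, 0, -1], [-0.007, -0.022, 0, 0, 0, 0, -1], [-0.007, -0.022, 0, 0, 0, 0, -1], [-0.007, -0.022, 0, 0, 0, 0, -1], [-0.007, -0.022, 0, 0, 0, 0, -1], [-0.007, -0.022, 0, 0, 0, 0, -1], [-0.007, -0.022, 0, 0, 0, 0, -1], [-0.0055, -0.018, 0, 0, 0, 0, -1], [-0.005, -0.016, 0, 0, 0, 0, -1], [-0.003, -0.012, 0, 0, 0, 0, -1], [-0.002, -0.008, 0, 0, 0, 0, -1], [0, 0, 0, 0, 0, 0, -1], [0, 0, 0, 0, 0, 0, -1]],
  ],
)

```text
time: 10.6
tool_pos: [0.5358, -0.0265, 0.178]
eef_rot: [0.0, 0.127, 0.992, 0.0]
wrist_force: [-0.4, -0.1, -5.5]
width: 0.124
```

Run:
```python
from h import *
togo(.535,-.03,.014,-.256+np.pi)
s=manip.grab_frame("top"); save("t5.png",s["frame"],(170,80,450,290),2.4)
s=manip.grab_frame("side"); save("s5.png",s["frame"],(200,100,460,350),2.2)
```

```text
turn [0.01 0.   0.05] then shift [-1.00e-04 -3.60e-03  1.64e-01] | yaw0 2.8864 pos [ 0.5358 -0.0265  0.178 ] tilt [0.     0.0001] t 10.6 F [-0.4 -0.1 -5.5] w 0.124
```

View pics/t5.png

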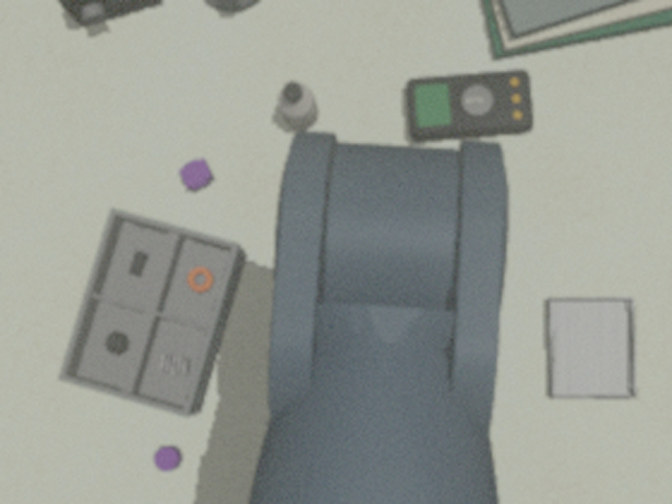

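View pics/s5.png

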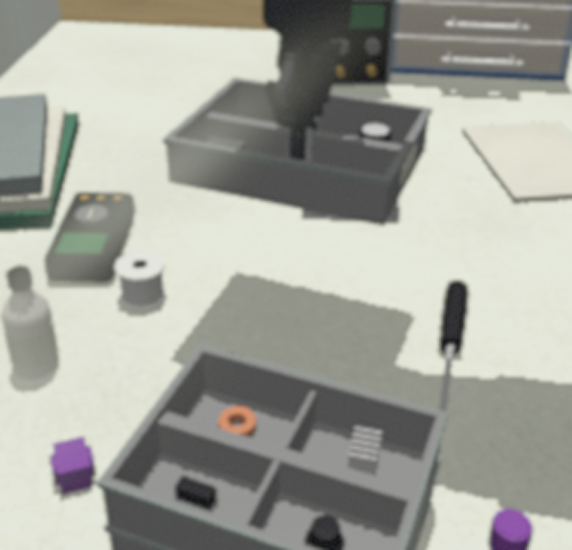

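Request:
servo_tool(
  steps=[
    [[0, 0, 0.006, 0, 0, 0, -1], [0, 0, 0.014, 0, 0, 0, -1], [0, 0, 0.02, 0, 0, 0, -1], [0, 0, 0.025, 0, 0, 0, -1], [0, 0, 0.025, 0, 0, 0, -1], [0, 0, 0.025, 0, 0, 0, -1], [0, 0, 0.018, 0, 0, 0, -1], [0, 0, 0.01, 0, 0, 0, -1], [0, 0, 0.006, 0, 0, 0, -1], [0, 0, 0.004, 0, 0, 0, -1], [0, 0, 0.003, 0, 0, 0, -1], [0, 0, 0.002, 0, 0, 0, -1], [0, 0, 0, 0, 0, 0, -1], [0, 0, 0, 0, 0, 0, -1]],
  ],
)

```text
time: 12.1
tool_pos: [0.5361, -0.0268, 0.0203]
eef_rot: [0.0, 0.127, 0.992, -0.0]
wrist_force: [0.1, 1.0, -5.3]
width: 0.12
```

Request:
servo_tool(
  steps=[
    [[0, 0, 0.002, 0, 0, 0, -1], [0, 0, 0.0015, 0, 0, 0, -1], [0, 0, 0.001, 0, 0, 0, -1], [0, 0, 0.001, 0, 0, 0, -1], [0, 0, 0, 0, 0, 0, -1]],
  ],
)

```text
time: 12.6
tool_pos: [0.5359, -0.0267, 0.0144]
eef_rot: [0.0, 0.127, 0.992, -0.0]
wrist_force: [-0.4, -0.2, -5.5]
width: 0.12
```

Request:
servo_tool(
  steps=[
    [[0, 0, 0.001, 0, 0, 0, -1], [0, 0, 0.0005, 0, 0, 0, -1], [0, 0, 0, 0, 0, 0, -1]],
  ],
)

```text
time: 12.9
tool_pos: [0.536, -0.0268, 0.0143]
eef_rot: [0.0, 0.127, 0.992, -0.0]
wrist_force: [-11.3, 0.8, 22.5]
width: 0.123
```

Request:
servo_tool(
  steps=[
    [[0, 0, -0.001, 0, 0, 0, -1], [0, 0, 0, 0, 0, 0, -0.7], [0, 0, 0, 0, 0, 0, -0.4], [0, 0, 0, 0, 0, 0, 0], [0, 0, 0, 0, 0, 0, 1], [0, 0, 0, 0, 0, 0, 1], [0, 0, 0, 0, 0, 0, 1], [0, 0, 0, 0, 0, 0, 1]],
  ],
)

```text
time: 13.7
tool_pos: [0.536, -0.0267, 0.014]
eef_rot: [0.0, 0.127, 0.992, -0.0]
wrist_force: [-0.2, -0.3, 0.5]
width: 0.999
```

Run:
```python
from h import *
togo(.48,.2,.28,-.256+np.pi)
```

```text
turn [-0.    0.01  0.05] then shift [ 0.1115  0.2052 -0.266 ] | yaw0 2.8865 pos [ 0.536  -0.0267  0.014 ] tilt [ 0.0002 -0.0001] t 13.7 F [-0.2 -0.3  0.5] w 0.999
```

Request:
servo_tool(
  steps=[
    [[0, 0, -0.01, 0, 0, 0, 1], [0, 0, -0.03, 0, 0, 0, 1], [0, 0, -0.04, 0, 0, 0, 1], [0, 0, -0.04, 0, 0, 0, 1], [0, 0, -0.04, 0, 0, 0, 1], [0, 0, -0.04, 0, 0, 0, 1], [0.008, 0.025, -0.02, 0, 0, 0, 1], [0.008, 0.025, -0.02, 0, 0, 0, 1], [0.008, 0.025, -0.016, 0, 0, 0, 1], [0.008, 0.025, 0, 0, 0, 0, 1], [0.008, 0.025, 0, 0, 0, 0, 1], [0.008, 0.025, 0, 0, 0, 0, 1], [0.008, 0.025, 0, 0, 0, 0, 1], [0.008, 0.025, 0, 0, 0, 0, 1], [0.008, 0.025, 0, 0, 0, 0, 1], [0.008, 0.025, 0, 0, 0, 0, 1], [0, 0, 0, 0, 0, 0, 1], [0, 0, 0, 0, 0, 0, 1]],
  ],
)

```text
time: 15.5
tool_pos: [0.5213, 0.2356, 0.2705]
eef_rot: [0.0, 0.127, 0.992, -0.0]
wrist_force: [-0.5, 0.0, -0.6]
width: 0.999
```

Run:
```python
from h import *
import pickle
togo(.52,.24,.27,-.256+np.pi)
f=wr(); pickle.dump(f,open("w2.pkl","wb")); save("w2.png",f["frame"],None,1.25); save("w2c.png",f["frame"],(220,60,420,280),2.6)
s=manip.grab_frame("top"); save("t6.png",s["frame"],(170,80,450,290),2.4)
```

```text
turn [-0.    0.02  0.11] then shift [0.0024 0.0039 0.0005] | yaw0 2.8876 pos [0.5213 0.2356 0.2705] tilt [ 0.0003 -0.0002] t 15.5 F [-0.5  0.  -0.6] w 0.999
```

View pics/w2c.png

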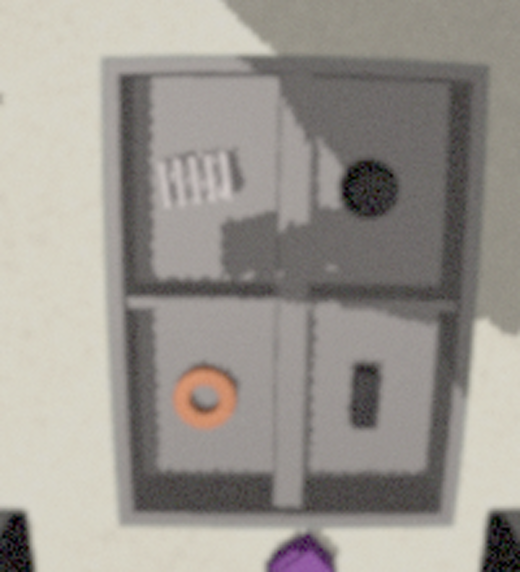

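View pics/t6.png

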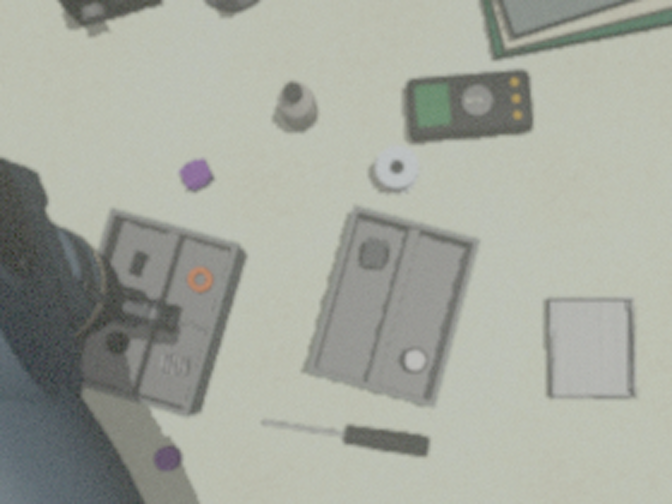

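Run:
```python
from h import *
import pickle; f=pickle.load(open("w2.pkl","rb"))
save("w3.png",f["frame"],(265,100,325,155),10,1.5)
P=np.array([wcast(f,220+u/2.6,60+v/2.6,.094) for u,v in [(102,58),(489,67),(453,524),(121,522)]])
print(P.round(4)); c=P.mean(0); a=P[2]+P[3]-P[0]-P[1]; print("mid",c,np.arctan2(a[1],a[0]),[np.linalg.norm(P[i]-P[i-1]).round(4) for i in range(4)])
```

```text
[[0.4067 0.2033 0.094 ]
 [0.4467 0.351  0.094 ]
 [0.641  0.2985 0.094 ]
 [0.6011 0.152  0.094 ]]
mid [0.52387765 0.25119845 0.094     ] -0.2609858710846041 [np.float64(0.2011), np.float64(0.1529), np.float64(0.2013), np.float64(0.1519)]
```

View pics/w3.png

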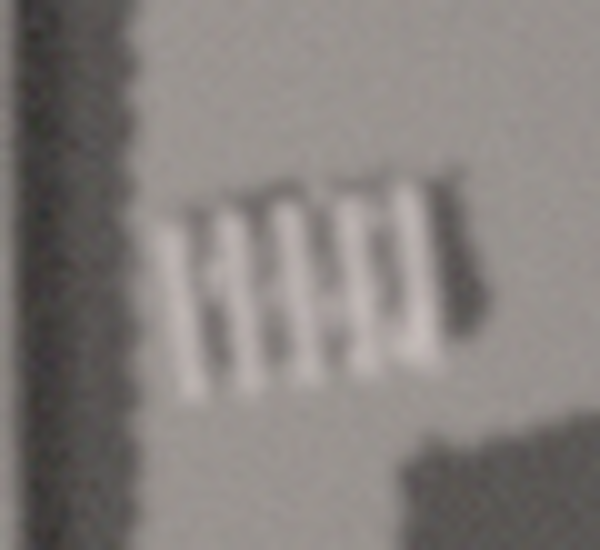

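Run:
```python
from h import *
import pickle; f=pickle.load(open("w2.pkl","rb"))
P=np.array([wcast(f,265+u/10,100+v/10,.077) for u,v in [(155,225),(418,178),(445,362),(180,402)]])
print(P.round(4)); c=P.mean(0); a=P[2]+P[3]-P[0]-P[1]; b=P[1]+P[2]-P[0]-P[3]
print("hs",c,"y-axis yaw",np.arctan2(a[1],a[0]),"x yaw",np.arctan2(b[1],b[0])-np.pi/2,np.linalg.norm(a)/2,np.linalg.norm(b)/2)
t=-.259; d=c[:2]-[.5235,.251]; print("local",d@[np.cos(t),np.sin(t)],d@[-np.sin(t),np.cos(t)])
# top cam
s=manip.grab_frame("top"); k=proj(s,c); print("top px",k, "t6 px",(k-[170,80])*2.4)
s=manip.grab_frame("side"); k=proj(s,c); im=s["frame"].copy(); cv2.circle(im,tuple(int(x) for x in k.round()),1,(255,0,0),-1)
save("s7.png",im,(200,150,460,400),2.4)
togo(*c[:2],.2,np.arctan2(a[1],a[0])+np.pi/2)
```

```text
[[0.4536 0.2112 0.077 ]
 [0.4562 0.2399 0.077 ]
 [0.4763 0.2376 0.077 ]
 [0.473  0.2086 0.077 ]]
hs [0.46476667 0.22430464 0.077     ] y-axis yaw -0.1232751565038252 x yaw -0.10035429701603604 0.019929185503199994 0.02901042514994212
local -0.04993731761730127 -0.04084740409330657
top px [241.48994883 231.31959624] t6 px [171.5758772  363.16703097]
turn [2.000e-02 2.000e-02 8.239e+01] then shift [-0.0172 -0.0552  0.0704] | yaw0 2.8855 pos [0.5217 0.2346 0.2704] tilt [ 0.0005 -0.0001] t 15.7 F [ 0.3 -0.5  0.6] w 1.001
```

View pics/s7.png

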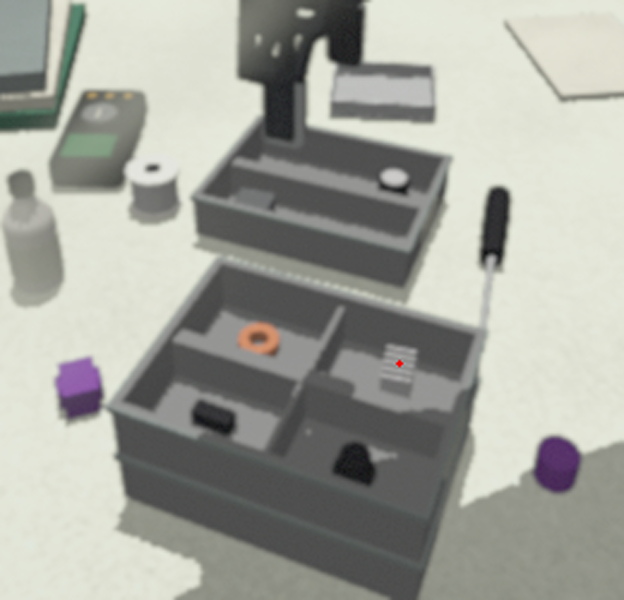

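Request:
servo_tool(
  grip_force=40,
  steps=[
    [[0, 0, 0, 0, 0, 8.2, 0.05], [0, 0, 0, 0, 0, 8.2, 0.05], [0, 0, 0, 0, 0, 8.2, 0.05], [0, 0, 0, 0, 0, 8.2, 0.05], [0, 0, 0, 0, 0, 8.2, 0.05], [0, 0, 0, 0, 0, 8.2, 0.05], [0, 0, 0, 0, 0, 8.2, 0.05], [0, 0, 0, 0, 0, 8.2, 0.05], [0, 0, 0, 0, 0, 8.2, 0.05], [0, 0, 0, 0, 0, 8, 0.05], [-0.006, -0.018, 0.02, 0, 0, 0, 0.05], [-0.006, -0.018, 0.02, 0, 0, 0, 0.05], [-0.005, -0.019, 0.02, 0, 0, 0, 0.05], [0, 0, 0, 0, 0, 0, 0.05], [0, 0, 0, 0, 0, 0, 0.05]],
  ],
)

```text
time: 17.2
tool_pos: [0.4652, 0.2242, 0.2106]
eef_rot: [0.0, 0.746, 0.666, 0.0]
wrist_force: [1.3, 0.1, 0.4]
width: 0.529
```

Run:
```python
from h import *
togo(.4648,.2243,.056,-.113+np.pi/2)
f=wr(); save("w4.png",f["frame"],None,1.25)
```

```text
turn [ 0.04 -0.01  0.03] then shift [ 0.     -0.0004  0.1546] | yaw0 1.4583 pos [0.4652 0.2242 0.2106] tilt [0.0007 0.    ] t 17.2 F [1.3 0.1 0.4] w 0.529
```

View pics/w4.png

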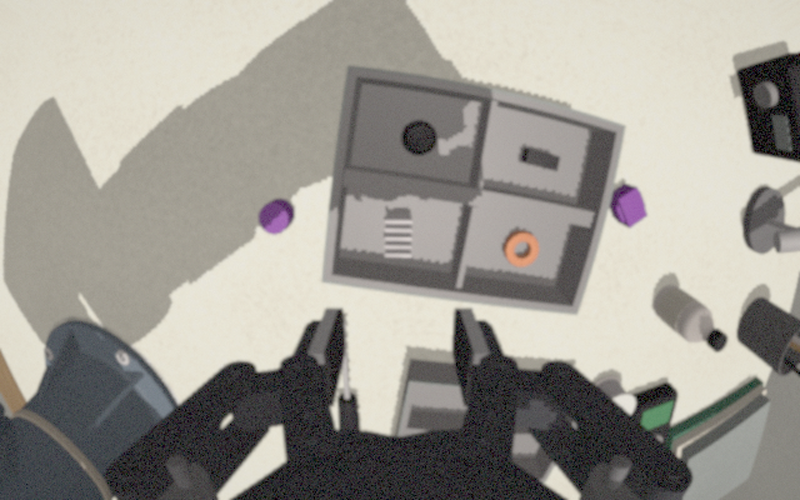

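Request:
servo_tool(
  steps=[
    [[0, 0, 0.03, 0, 0, 0, 0.05], [0, 0, 0.03, 0, 0, 0, 0.05], [0, 0, 0.03, 0, 0, 0, 0.05], [0, 0, 0.02, 0, 0, 0, 0.05], [0, 0, 0.015, 0, 0, 0, 0.05], [0, 0, 0.01, 0, 0, 0, 0.05], [0, 0, 0.005, 0, 0, 0, 0.05], [0, 0, 0.005, 0, 0, 0, 0.05], [0, 0, 0, 0, 0, 0, 0.05]],
  ],
)

```text
time: 18.15
tool_pos: [0.4653, 0.2247, 0.065]
eef_rot: [0.0, 0.746, 0.666, 0.0]
wrist_force: [0.5, -0.7, -0.1]
width: 0.523
```

Run:
```python
from h import *
togo(.4648,.2243,.057,-.113+np.pi/2)
s=manip.grab_frame("side"); save("s8.png",s["frame"],(260,220,430,370),4)
```

```text
turn [ 0.02 -0.    0.05] then shift [-0.0004 -0.0005  0.008 ] | yaw0 1.4587 pos [0.4653 0.2247 0.065 ] tilt [ 0.0003 -0.    ] t 18.15 F [ 0.5 -0.7 -0.1] w 0.523
```

View pics/s8.png

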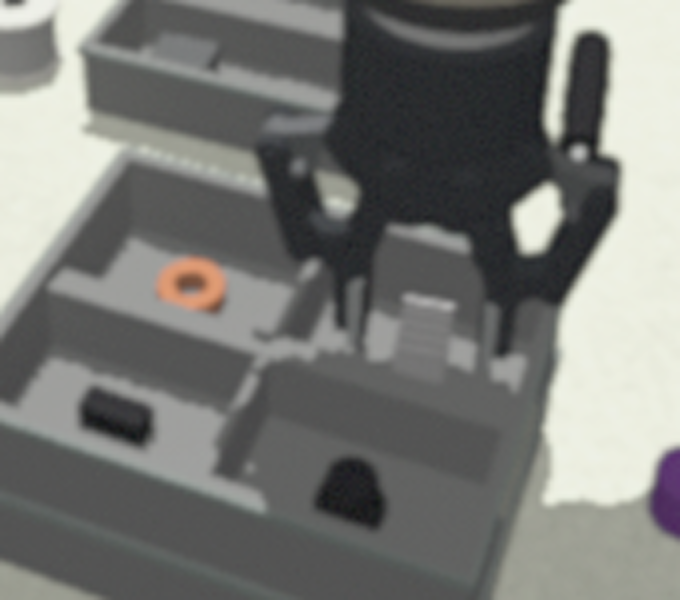

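Request:
servo_tool(
  steps=[
    [[-0.0004, -0.0005, 0, 0, 0, 0, -0.2], [0, 0, 0, 0, 0, 0, -0.2], [0, 0, 0.003, 0, 0, 0, -0.2], [0, 0, 0.003, 0, 0, 0, -0.2], [0, 0, 0.002, 0, 0, 0, -0.2], [0, 0, 0, 0, 0, 0, -0.2]],
  ],
)

```text
time: 18.8
tool_pos: [0.4643, 0.2241, 0.0566]
eef_rot: [0.0, 0.746, 0.666, -0.0]
wrist_force: [0.0, -0.1, 0.6]
width: 0.397
```

No contact. Closing.

Request:
servo_tool(
  grip_force=40,
  steps=[
    [[0, 0, 0, 0, 0, 0, -0.4], [0, 0, 0, 0, 0, 0, -0.6], [0, 0, 0, 0, 0, 0, -1], [0, 0, 0, 0, 0, 0, -1], [0, 0, 0, 0, 0, 0, -1], [0, 0, 0, 0, 0, 0, -1]],
  ],
)

```text
time: 19.4
tool_pos: [0.4646, 0.2243, 0.0571]
eef_rot: [0.0, 0.746, 0.666, 0.0]
wrist_force: [-0.7, -0.3, 4.3]
width: 0.222
```

Request:
servo_tool(
  steps=[
    [[0, 0, -0.004, 0, 0, 0, -1], [0, 0, -0.01, 0, 0, 0, -1], [0, 0, -0.02, 0, 0, 0, -1], [0, 0, -0.025, 0, 0, 0, -1], [0, 0, -0.03, 0, 0, 0, -1], [0, 0, -0.03, 0, 0, 0, -1], [0, 0, -0.02, 0, 0, 0, -1], [0, 0, 0, 0, 0, 0, -1]],
  ],
)

```text
time: 20.2
tool_pos: [0.4657, 0.2249, 0.1994]
eef_rot: [0.001, 0.746, 0.666, 0.002]
wrist_force: [0.7, -1.0, -1.3]
width: 0.224
```

Run:
```python
from h import *
togo(.49,-.26,.2,-.113+np.pi/2)
f=manip.grab_frame("top"); s=manip.grab_frame("side"); save("s9.png",s["frame"],(220,140,460,370),3); save("t9.png",f["frame"],(380,190,450,260),9)
```

```text
turn [ 0.24 -0.14  0.06] then shift [-0.4791  0.0788 -0.0006] | yaw0 1.4589 pos [0.4657 0.2249 0.1994] tilt [0.0045 0.002 ] t 20.2 F [ 0.7 -1.  -1.3] w 0.224
```

View pics/s9.png

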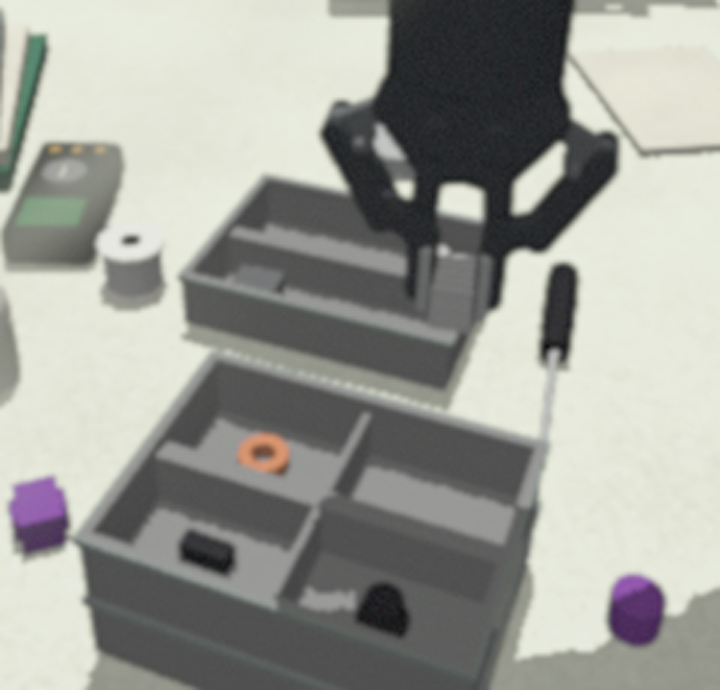

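View pics/t9.png

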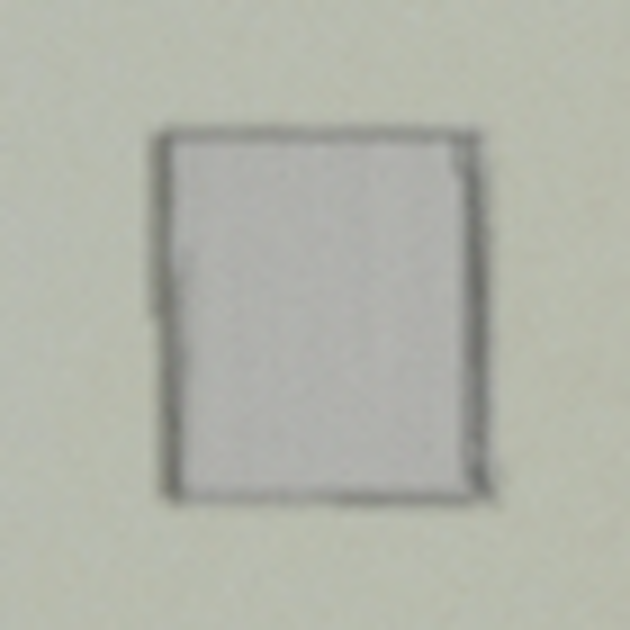

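Request:
servo_tool(
  steps=[
    [[-0.01, 0, 0, 0.2, -0.1, 0, -1], [-0.02, 0.004, 0, 0, 0, 0, -1], [-0.03, 0.005, 0, 0, 0, 0, -1], [-0.03, 0.005, 0, 0, 0, 0, -1], [-0.03, 0.005, 0, 0, 0, 0, -1], [-0.03, 0.005, 0, 0, 0, 0, -1], [-0.03, 0.005, 0, 0, 0, 0, -1], [-0.03, 0.005, 0, 0, 0, 0, -1], [-0.03, 0.005, 0, 0, 0, 0, -1], [-0.03, 0.005, 0, 0, 0, 0, -1], [-0.03, 0.005, 0, 0, 0, 0, -1], [-0.03, 0.005, 0, 0, 0, 0, -1], [-0.03, 0.005, 0, 0, 0, 0, -1], [-0.03, 0.005, 0, 0, 0, 0, -1], [-0.03, 0.005, 0, 0, 0, 0, -1], [-0.03, 0.005, 0, 0, 0, 0, -1], [-0.02, 0.004, 0, 0, 0, 0, -1], [-0.009, 0.001, 0, 0, 0, 0, -1], [0, 0, 0, 0, 0, 0, -1], [0, 0, 0, 0, 0, 0, -1]],
  ],
)

```text
time: 22.3
tool_pos: [0.489, -0.2599, 0.1962]
eef_rot: [-0.001, 0.746, 0.666, -0.002]
wrist_force: [-0.7, -0.2, -0.8]
width: 0.223
```

Run:
```python
from h import *
f=manip.grab_frame("top"); print(cast(f,415.6,225,.022))
togo(.49,-.26,.0092,-.113+np.pi/2)
f=wr(); save("w5.png",f["frame"],None,1.25)
```

```text
[ 0.49003784 -0.25978953  0.022     ]
turn [-0.22  0.08  0.09] then shift [-0.0002  0.0008  0.1872] | yaw0 1.4594 pos [ 0.4892 -0.2597  0.1964] tilt [-0.004 -0.001] t 22.35 F [ 0.7 -0.  -0.3] w 0.224
```

View pics/w5.png

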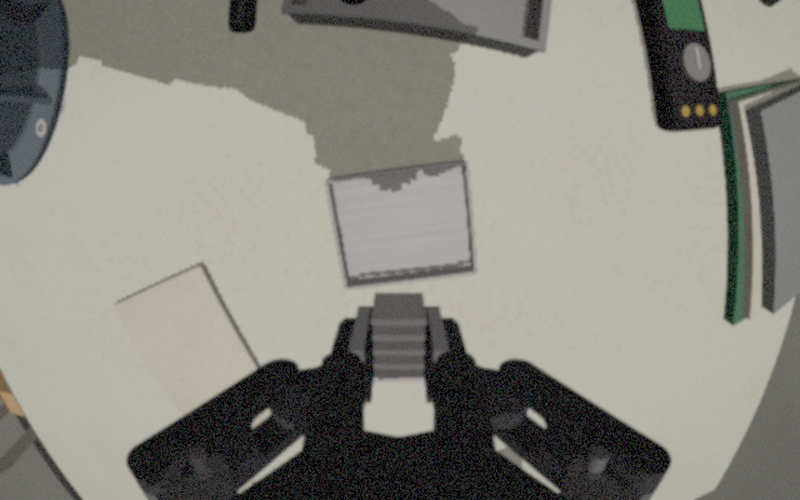

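Request:
servo_tool(
  steps=[
    [[0, 0.0008, 0.01, -0.2, 0.08, 0, -1], [0, 0, 0.03, 0, 0, 0, -1], [0, 0, 0.03, 0, 0, 0, -1], [0, 0, 0.03, 0, 0, 0, -1], [0, 0, 0.03, 0, 0, 0, -1], [0, 0, 0.02, 0, 0, 0, -1], [0, 0, 0.014, 0, 0, 0, -1], [0, 0, 0.01, 0, 0, 0, -1], [0, 0, 0.005, 0, 0, 0, -1], [0, 0, 0.003, 0, 0, 0, -1], [0, 0, 0.002, 0, 0, 0, -1], [0, 0, 0, 0, 0, 0, -1], [0, 0, 0, 0, 0, 0, -1]],
  ],
)

```text
time: 23.7
tool_pos: [0.4905, -0.2609, 0.013]
eef_rot: [0.001, 0.746, 0.666, 0.0]
wrist_force: [-0.3, -0.5, 0.2]
width: 0.224
```

Request:
servo_tool(
  steps=[
    [[0, 0, 0.002, 0, 0, 0, -1], [0, 0, 0.002, 0, 0, 0, -1], [0, 0, 0, 0, 0, 0, -1], [0, 0, 0, 0, 0, 0, -1]],
  ],
)

```text
time: 24.1
tool_pos: [0.4902, -0.2607, 0.0085]
eef_rot: [0.0, 0.746, 0.666, -0.0]
wrist_force: [-0.0, 0.5, -0.6]
width: 0.223
```

Just above the floor with no contact yet; another 0.8 mm, then open.

Request:
servo_tool(
  steps=[
    [[0, 0, 0.0008, 0, 0, 0, -1], [0, 0, 0, 0, 0, 0, -1], [0, 0, 0, 0, 0, 0, -0.5], [0, 0, 0, 0, 0, 0, -0.2], [0, 0, 0, 0, 0, 0, -0.1], [0, 0, 0, 0, 0, 0, -0.1], [0, 0, -0.005, 0, 0, 0, -0.1], [0, 0, -0.02, 0, 0, 0, -0.1], [0, 0, -0.03, 0, 0, 0, -0.1], [0, 0, -0.04, 0, 0, 0, -0.1], [0, 0, -0.05, 0, 0, 0, 1], [0, 0, -0.05, 0, 0, 0, 1], [0, 0, -0.01, 0, 0, 0, 1], [0, 0, 0, 0, 0, 0, 1]],
  ],
)

```text
time: 25.5
tool_pos: [0.4912, -0.2612, 0.2151]
eef_rot: [0.002, 0.746, 0.666, 0.001]
wrist_force: [-0.2, -0.4, -1.4]
width: 1.004
```

Run:
```python
from h import *
togo(.536,-.0267,.25,-.256+np.pi)
print(manip.get_state()["joint_pos"].round(2))
f=wr(); save("w6.png",f["frame"],None,1.25)
s=manip.grab_frame("side"); save("s10.png",s["frame"],(200,120,460,350),2.5)
```

```text
turn [  0.1    0.25 -81.75] then shift [ 0.016   0.2382 -0.0349] | yaw0 1.4588 pos [ 0.4912 -0.2612  0.2151] tilt [ 0.0036 -0.0024] t 25.5 F [-0.2 -0.4 -1.4] w 1.004
[-0.49  0.33  0.08  1.32 -0.    1.19]
```

View pics/w6.png

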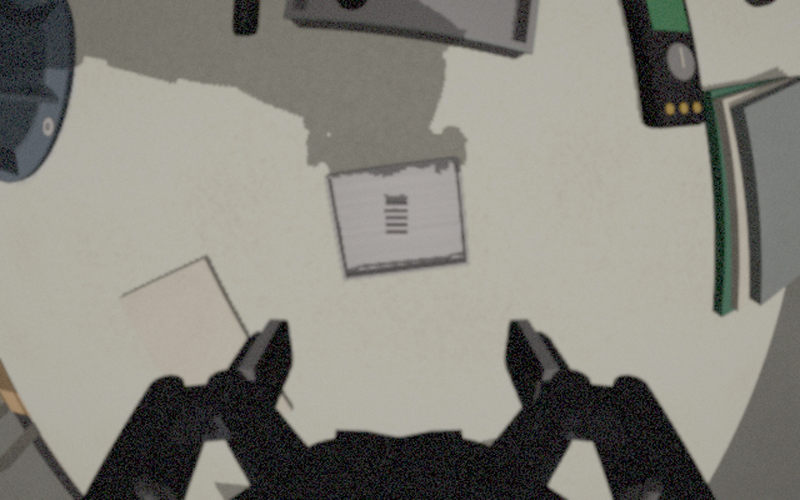

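View pics/s10.png

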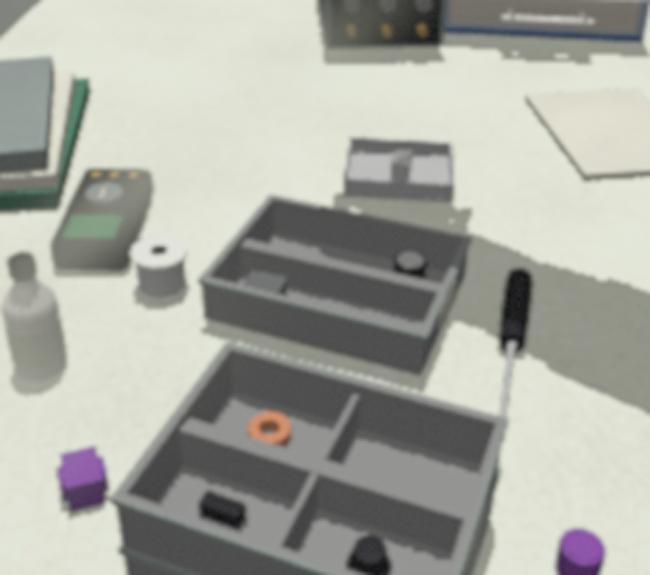

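Request:
servo_tool(
  steps=[
    [[0, 0, -0.005, 0.1, 0.2, -8.2, 1], [0, 0, -0.005, 0, 0, -8.2, 1], [0, 0, -0.005, 0, 0, -8.2, 1], [0, 0, -0.005, 0, 0, -8.2, 1], [0, 0, -0.005, 0, 0, -8.2, 1], [0, 0, -0.005, 0, 0, -8.2, 1], [0, 0, -0.005, 0, 0, -8.2, 1], [0, 0, 0, 0, 0, -8.2, 1], [0, 0, 0, 0, 0, -8.2, 1], [0, 0, 0, 0, 0, -8, 1], [0.002, 0.03, 0, 0, 0, 0, 1], [0.002, 0.03, 0, 0, 0, 0, 1], [0.002, 0.03, 0, 0, 0, 0, 1], [0.002, 0.03, 0, 0, 0, 0, 1], [0.002, 0.03, 0, 0, 0, 0, 1], [0.002, 0.03, 0, 0, 0, 0, 1], [0.002, 0.03, 0, 0, 0, 0, 1], [0.002, 0.028, 0, 0, 0, 0, 1], [0, 0, 0, 0, 0, 0, 1], [0, 0, 0, 0, 0, 0, 1]],
  ],
)

```text
time: 27.6
tool_pos: [0.5342, -0.026, 0.2469]
eef_rot: [-0.002, 0.127, 0.992, 0.001]
wrist_force: [0.4, 0.2, -0.4]
width: 1.001
```

Run:
```python
from h import *
import pickle
togo(.536,-.0267,.014,-.256+np.pi)
f=wr(); pickle.dump(f,open("w7.pkl","wb")); save("w7.png",f["frame"],None,1.25); save("w7c.png",f["frame"],(220,60,420,280),2.6)
```

```text
turn [ 0.11 -0.28  0.12] then shift [-1.900e-03 -2.000e-04  2.329e-01] | yaw0 2.8878 pos [ 0.5342 -0.026   0.2469] tilt [-0.0042  0.0031] t 27.6 F [ 0.4  0.2 -0.4] w 1.001
```

View pics/w7c.png

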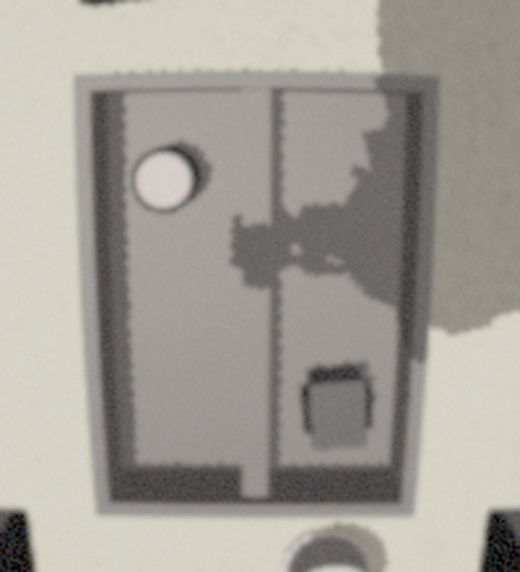

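Run:
```python
from h import *
import pickle; f=pickle.load(open("w7.pkl","rb"))
P=np.array([wcast(f,220+u/2.6,60+v/2.6,.05) for u,v in [(75,76),(440,77),(412,514),(98,515)]])
print(P.round(4)); c=P.mean(0); a=P[2]+P[3]-P[0]-P[1]; print("top",c,np.arctan2(a[1],a[0]),[np.linalg.norm(P[i]-P[i-1]).round(4) for i in range(4)])
```

```text
[[ 0.4202 -0.0742  0.05  ]
 [ 0.4589  0.074   0.05  ]
 [ 0.6541  0.0213  0.05  ]
 [ 0.6166 -0.1252  0.05  ]]
top [ 0.53745299 -0.02602642  0.05      ] -0.2589173084285215 [np.float64(0.2029), np.float64(0.1532), np.float64(0.2021), np.float64(0.1513)]
```

Request:
servo_tool(
  grip_force=100,
  steps=[
    [[-0.0019, 0, 0, 0.1, -0.28, 0.1, 1], [0, 0, 0.03, 0, 0, 0, 1], [0, 0, 0.04, 0, 0, 0, 1], [0, 0, 0.04, 0, 0, 0, 1], [0, 0, 0.04, 0, 0, 0, 1], [0, 0, 0.03, 0, 0, 0, 1], [0, 0, 0.02, 0, 0, 0, 1], [0, 0, 0.01, 0, 0, 0, 1], [0, 0, 0.01, 0, 0, 0, 1], [0, 0, 0.01, 0, 0, 0, 1], [0, 0, 0, 0, 0, 0, 1], [0, 0, 0, 0, 0, 0, 1]],
  ],
)

```text
time: 28.85
tool_pos: [0.5376, -0.0269, 0.0189]
eef_rot: [0.002, 0.128, 0.992, 0.0]
wrist_force: [0.3, -0.0, -0.1]
width: 0.999
```

Run:
```python
from h import *
togo(.536,-.0267,.0145,-.256+np.pi)
```

```text
turn [ 0.06  0.18 -0.05] then shift [ 0.0016 -0.0002  0.0044] | yaw0 2.8847 pos [ 0.5376 -0.0269  0.0189] tilt [0.0033 0.0001] t 28.85 F [ 0.3 -0.  -0.1] w 0.999
```

Request:
servo_tool(
  grip_force=100,
  steps=[
    [[0.0016, 0, 0.004, 0.06, 0.18, 0, 1], [0, 0, 0, 0, 0, 0, 1], [0, 0, 0, 0, 0, 0, 1]],
  ],
)

```text
time: 29.15
tool_pos: [0.5359, -0.0264, 0.0146]
eef_rot: [-0.0, 0.128, 0.992, -0.0]
wrist_force: [1.0, 0.5, -0.3]
width: 1.002
```

Run:
```python
from h import *
togo(.536,-.0267,.0145,-.256+np.pi)
```

```text
turn [-0.01 -0.02 -0.04] then shift [-0.0002 -0.0003  0.0001] | yaw0 2.8848 pos [ 0.5359 -0.0264  0.0146] tilt [-0.0003 -0.    ] t 29.15 F [ 1.   0.5 -0.3] w 1.002
```

Request:
servo_tool(
  grip_force=100,
  steps=[
    [[0, 0, 0, 0, 0, 0, -0.3], [0, 0, 0, 0, 0, 0, -0.6], [0, 0, 0, 0, 0, 0, -1], [0, 0, 0, 0, 0, 0, -1], [0, 0, 0, 0, 0, 0, -1], [0, 0, 0, 0, 0, 0, -1], [0, 0, 0, 0, 0, 0, -1], [0, 0, -0.003, 0, 0, 0, -1], [0, 0, -0.008, 0, 0, 0, -1], [0, 0, -0.014, 0, 0, 0, -1], [0, 0, -0.02, 0, 0, 0, -1], [0, 0, -0.025, 0, 0, 0, -1], [0, 0, -0.025, 0, 0, 0, -1], [0, 0, -0.025, 0, 0, 0, -1], [0, 0, -0.02, 0, 0, 0, -1], [0, 0, -0.014, 0, 0, 0, -1], [0, 0, -0.008, 0, 0, 0, -1], [0, 0, 0, 0, 0, 0, -1], [0, 0, 0, 0, 0, 0, -1]],
  ],
)

```text
time: 31.05
tool_pos: [0.5356, -0.0264, 0.1759]
eef_rot: [-0.001, 0.128, 0.992, -0.0]
wrist_force: [-0.5, -0.2, -5.4]
width: 0.117
```

Run:
```python
from h import *
togo(.523,.2515,.175,-.256+np.pi)
s=manip.grab_frame("side"); save("s11.png",s["frame"],(200,100,460,370),2.2)
s=manip.grab_frame("top"); save("t11.png",s["frame"],(170,130,290,280),4)
np.save("t11.npy",s["frame"])
```

```text
turn [-0.02 -0.07 -0.05] then shift [0.0825 0.2657 0.0009] | yaw0 2.8847 pos [ 0.5356 -0.0264  0.1759] tilt [-0.0013 -0.    ] t 31.05 F [-0.5 -0.2 -5.4] w 0.117
```

View pics/s11.png

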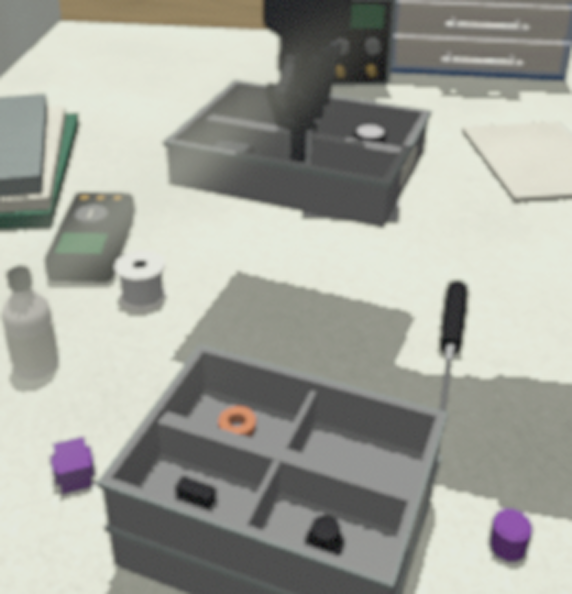

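View pics/t11.png

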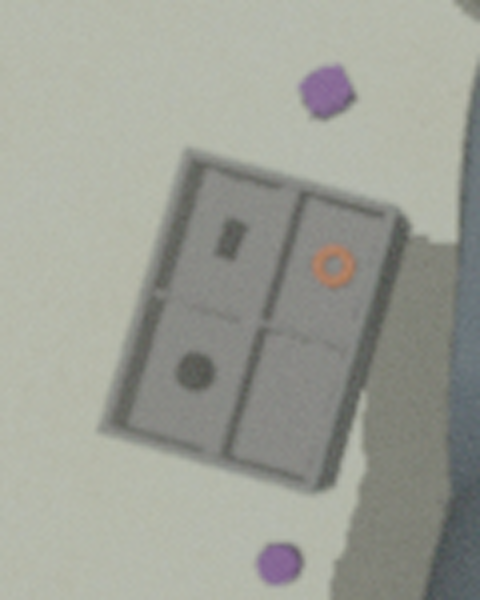

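Request:
servo_tool(
  steps=[
    [[0.002, 0.006, 0, 0, 0, 0, -1], [0.004, 0.012, 0, 0, 0, 0, -1], [0.0055, 0.018, 0, 0, 0, 0, -1], [0.007, 0.022, 0, 0, 0, 0, -1], [0.007, 0.022, 0, 0, 0, 0, -1], [0.007, 0.022, 0, 0, 0, 0, -1], [0.007, 0.022, 0, 0, 0, 0, -1], [0.007, 0.022, 0, 0, 0, 0, -1], [0.007, 0.022, 0, 0, 0, 0, -1], [0.007, 0.022, 0, 0, 0, 0, -1], [0.007, 0.022, 0, 0, 0, 0, -1], [0.0055, 0.018, 0, 0, 0, 0, -1], [0.005, 0.016, 0, 0, 0, 0, -1], [0.003, 0.012, 0, 0, 0, 0, -1], [0.001, 0.007, 0, 0, 0, 0, -1], [0, 0, 0, 0, 0, 0, -1], [0, 0, 0, 0, 0, 0, -1], [0, 0, 0, 0, 0, 0, -1]],
  ],
)

```text
time: 32.95
tool_pos: [0.524, 0.25, 0.1765]
eef_rot: [-0.0, 0.129, 0.992, -0.0]
wrist_force: [0.2, -1.1, -6.0]
width: 0.118
```

Run:
```python
from h import *
togo(.5229,.2515,.1026,-.256+np.pi)
```

```text
turn [-0.02 -0.03 -0.1 ] then shift [0.0014 0.0012 0.0739] | yaw0 2.8839 pos [0.524  0.25   0.1765] tilt [-0.0006 -0.0002] t 32.95 F [ 0.2 -1.1 -6. ] w 0.118
```

Request:
servo_tool(
  steps=[
    [[0.0014, 0.0012, 0.005, 0, 0, -0.1, -1], [0, 0, 0.012, 0, 0, 0, -1], [0, 0, 0.016, 0, 0, 0, -1], [0, 0, 0.014, 0, 0, 0, -1], [0, 0, 0.01, 0, 0, 0, -1], [0, 0, 0.005, 0, 0, 0, -1], [0, 0, 0.002, 0, 0, 0, -1], [0, 0, 0, 0, 0, 0, -1], [0, 0, 0, 0, 0, 0, -1]],
  ],
)

```text
time: 33.85
tool_pos: [0.5231, 0.2524, 0.113]
eef_rot: [0.0, 0.127, 0.992, 0.0]
wrist_force: [0.4, 0.3, -6.0]
width: 0.124
```

Run:
```python
from h import *
togo(.5229,.2515,.1026,-.256+np.pi)
s=manip.grab_frame("side"); save("s12.png",s["frame"],(220,200,440,400),3)
```

```text
turn [0.02 0.01 0.05] then shift [-0.     -0.0009  0.0104] | yaw0 2.8865 pos [0.5231 0.2524 0.113 ] tilt [0.0003 0.0003] t 33.85 F [ 0.4  0.3 -6. ] w 0.124
```

View pics/s12.png

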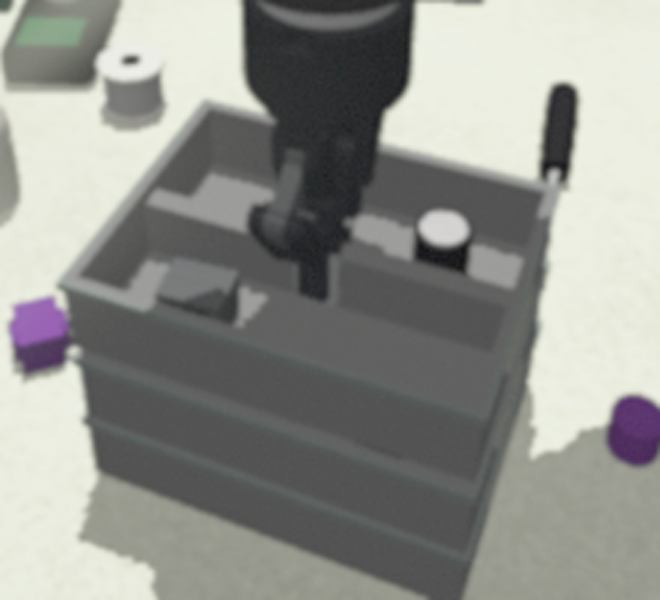

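Well aligned over the stack. I lower it gently.

Request:
servo_tool(
  steps=[
    [[0, -0.0009, 0.002, 0, 0, 0, -1], [0, 0, 0.002, 0, 0, 0, -1], [0, 0, 0.002, 0, 0, 0, -1], [0, 0, 0.0015, 0, 0, 0, -1], [0, 0, 0.001, 0, 0, 0, -1], [0, 0, 0, 0, 0, 0, -1]],
  ],
)

```text
time: 34.5
tool_pos: [0.5225, 0.2513, 0.1037]
eef_rot: [-0.0, 0.127, 0.992, -0.0]
wrist_force: [0.1, -0.3, -5.6]
width: 0.121
```

Request:
servo_tool(
  steps=[
    [[0, 0, 0.001, 0, 0, 0, -1], [0, 0, 0.0005, 0, 0, 0, -1], [0, 0, 0, 0, 0, 0, -1]],
  ],
)

```text
time: 34.8
tool_pos: [0.5227, 0.2514, 0.1027]
eef_rot: [-0.0, 0.127, 0.992, 0.0]
wrist_force: [-1.8, 0.0, 1.2]
width: 0.119
```

Request:
servo_tool(
  steps=[
    [[0, 0, 0, 0, 0, 0, -0.8], [0, 0, 0, 0, 0, 0, -0.6], [0, 0, 0, 0, 0, 0, -0.3], [0, 0, 0, 0, 0, 0, 0.3], [0, 0, 0, 0, 0, 0, 1], [0, 0, 0, 0, 0, 0, 1], [0, 0, 0, 0, 0, 0, 1], [0, 0, 0, 0, 0, 0, 1], [0, 0, -0.01, 0, 0, 0, 1], [0, 0, -0.02, 0, 0, 0, 1], [0, 0, -0.03, 0, 0, 0, 1], [0, 0, -0.04, 0, 0, 0, 1], [0, 0, -0.05, 0, 0, 0, 1], [0, 0, -0.05, 0, 0, 0, 1], [0, 0, 0, 0, 0, 0, 1], [0, 0, 0, 0, 0, 0, 1]],
  ],
)

```text
time: 36.4
tool_pos: [0.5233, 0.2516, 0.3042]
eef_rot: [0.001, 0.127, 0.992, 0.001]
wrist_force: [0.0, -0.5, -0.7]
width: 1.0
```

Run:
```python
from h import *
import pickle
togo(.5229,.2515,.3,-.256+np.pi)
f=wr(); pickle.dump(f,open("w8.pkl","wb")); save("w8c.png",f["frame"],(230,70,410,280),2.8)
s=manip.grab_frame("side"); save("s13.png",s["frame"],(200,150,460,400),3)
```

```text
turn [0.1  0.11 0.05] then shift [ 0.0003 -0.0002  0.0042] | yaw0 2.8865 pos [0.5233 0.2516 0.3042] tilt [0.0023 0.0013] t 36.4 F [ 0.  -0.5 -0.7] w 1.0
```

View pics/w8c.png

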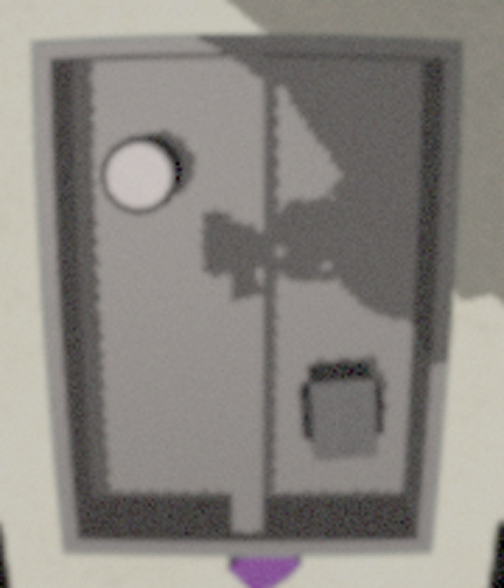

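View pics/s13.png

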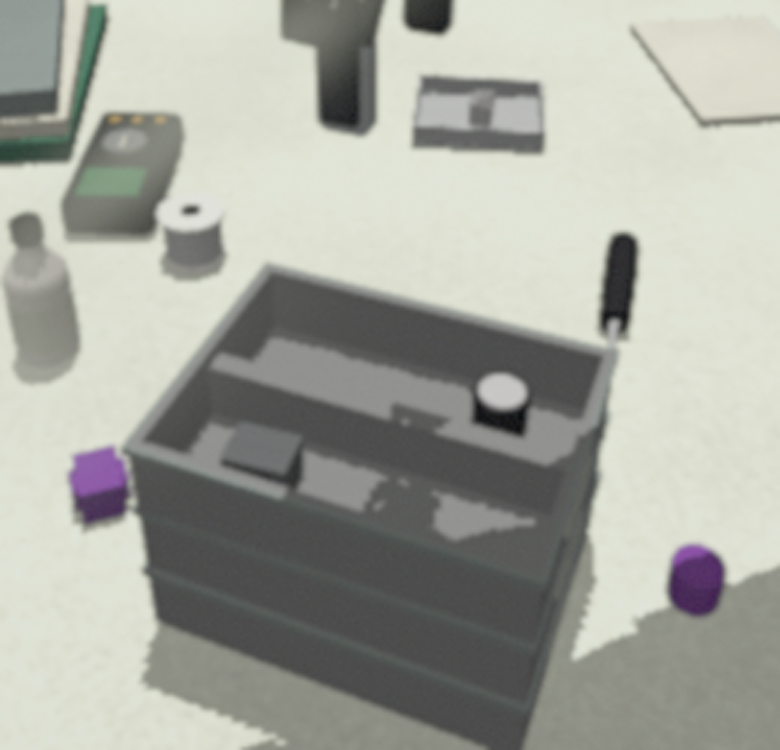

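Run:
```python
from h import *
import pickle; f=pickle.load(open("w8.pkl","rb"))
P=np.array([wcast(f,230+u/2.8,70+v/2.8,.138) for u,v in [(32,42),(462,42),(432,552),(63,552)]])
c=P.mean(0); a=P[2]+P[3]-P[0]-P[1]; print("top",P.round(3),c,np.arctan2(a[1],a[0]),[np.linalg.norm(P[i]-P[i-1]).round(4) for i in range(4)])
s=manip.grab_frame("side"); A=cv2.imread("pics/side0.png").astype(int); D=np.abs(A-s["frame"][:,:,::-1].astype(int)).max(2)
# difference along stack outside walls
print(D[300:390,245:390].mean(), s and manip.get_state()["time"])
```

```text
top [[0.407 0.203 0.138]
 [0.446 0.351 0.138]
 [0.641 0.301 0.138]
 [0.603 0.152 0.138]] [0.52422104 0.25187405 0.138     ] -0.25355216214739096 [np.float64(0.2018), np.float64(0.1524), np.float64(0.2019), np.float64(0.1531)]
8.243295019157088 36.55
```

```bash
python3 -c "
from bench import manip
print(manip.sign_off(), manip.get_state()['time'])"
```

```text
the job is handed in; nothing more can be done
the job is handed in; nothing more can be done
```

I finished the job and handed it in at about 36.6 s of the 67 s limit. No verdict came back.

- **What I did:** I lifted the top tray by its spine and set it on the bench at about (0.536, -0.027). I then moved the heat sink from the middle tray to the dish, and lowered the top tray back onto the stack until it touched at the expected height before letting go.
- **Top tray:** My last measurement puts it within about 1 mm and 0.01 rad of where I measured the middle tray before refitting it. The touch-down height (TCP 0.1027 m, against 0.1026 m expected) fits a fully seated tray.
- **Parts and bench:** The last pictures show the heat sink near the middle of the dish and the transformer and capacitor in the top tray. They also show the stack where it was, and the spool, meter, bottle, screwdriver and purple look-alikes apparently unmoved. I last saw the knob, relay and ring coil in the middle tray just before refitting the top tray.
- **What went wrong or was less certain:**
    - My first approach ran the last joint to its limit and tilted the tool, before anything was touched. I turned it half round and carried on.
    - Setting the top tray on the bench pressed with about 25 N, within the limits.
    - The final seat was judged from camera corners and height only; the middle and bottom trays were compared by eye.

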